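# Lock the bayonet filter cartridge into the gel-tank pump

### The job

Fit the filter cartridge with the two small side lugs into the round port of the buffer pump: lower it in with its lugs in the two open slots, push it down against the spring and twist it a quarter turn clockwise, seen from above, so that it locks, then let go. Leave the look-alike plug without lugs standing where it is.

Things in the scene. Friction and masses are not known exactly. Their poses are not given: they have to be found in the camera images.
- cartridge_center (a point): Loose white cartridge, 86 mm tall, 120 g, upright; point on its axis half-way up (43 mm above the foot). Stem 36 mm across, 0-50 mm up (lowest 8 mm taper); on it a grip fin, 50-86 mm up, 34 mm long along x, 12 thick along y: pinch across y, fingertips 8 mm or more above the point. Lugs on +x and -x: 64 mm over tips, 8 wide, 22-28 mm above the foot. Half turn about z: same shape.
- port_mouth (a point): Centre of the flat top of the pump's fixed grey collar, 92 mm across, 75 mm above the bench; z up. White pump box on its +x side. Hole 44 mm across; slots towards +x and -x, 70 deg wide, reach 39 mm out; rims over +y and -y. Fin along x fits the slots. Pushed in, it turns only clockwise, 115 deg at most. Locked: fin along y (+-20 deg), lugs risen into notches under the rims.
- spring_plate (a joint): Sprung plate in the port, under the cartridge's foot; value = how far it is pushed down, 0 to 0.021 m, 4 N at 0 rising to 12 N. At 0 its top is 26 mm below the collar's top, and a cartridge set on it has its half-way point 17 mm above the collar's top. Lugs clear the rims from 0.011 (push to 0.015, half-way point 2 mm above the top, then twist). Locked: 0.008, half-way point 9 mm above.
- plain_plug_center (a point): Look-alike to leave alone: loose white plug of the same stem and fin, 86 mm tall, but with no lugs. Point on its axis half-way up (43 mm). (Another bystander, a wide cartridge with a 60 mm stem, is too big for the port.)
Things that resemble listed ones, but are neither listed nor needed, are in the scene too. What is shaped like the part that bears cartridge_center but pink or red is not meant.

How it is judged:
At the end, for the whole second after the job is handed in: The cartridge is locked in the port and at rest, held by its lugs alone: axis within 10 mm of the port's, upright within 10 degrees, half-way point under 13 mm above the collar's top, fin within 25 degrees of the port's y axis (horizontal distance between cartridge_center and port_mouth below 0.01 m and z of cartridge_center in the frame of port_mouth below 0.013 m and angle between the x axis of cartridge_center and the y axis of port_mouth, either way round below 0.45 rad and angle between cartridge_center's own z axis and vertical below 0.17 rad and linear speed of cartridge below 0.02 m/s); the robot touches nothing.
It fails at once if the plain plug was moved by more than 40 mm or knocked over (distance of plain_plug_center from where it was at the start of the episode above 0.04 m or angle between plain_plug_center's own z axis and vertical above 0.7 rad).
It also fails if it takes over 50 s, if anything falls off the work surface, if the arm or the gripper's body presses on something with over 40 N, if the wrist force passes 120 N, or if a joint passes its speed limit or range.

### The arm

A 6-joint arm with a two-finger parallel gripper is mounted at the origin on the work surface. World frame = base frame: x ahead of the robot, y to its left, z up, the work surface at z = 0. Lengths are in m, angles in rad, forces in N, time in s.
With the tool pointing down it reaches from about 0.3 to 0.775 m from the base axis. Payload 14.6 kg.
Tool frame: the origin (TCP) lies at the centre of the arm's flange, where the gripper is bolted on; the fingertips stand 173 mm ahead of it and the grasp point (between the pads) lies 155 mm ahead of it (env.finger_overhang is the distance from the TCP to the fingertips, in m); x points along the fingers, y is the direction in which the jaws open and shut, and the axes are right-handed (so a half turn about x gives the same grasp; the last joint's range is limited). The gripper opens to 85 mm and grips with 20 to 120 N. Pads are 22 mm wide; open, the fingers measure 114 mm over their backs; the gripper's body (76 mm by 85 mm) begins 54 mm behind the grasp point. The pads swing forward as they close: fully open they stand 13 mm farther back than shut.
Start: joints at [1.232, 0.3, 1.521, -0, 1.321, -0.067], TCP at [0.148, 0.53, 0.405] pointing down, gripper open.
Joint ranges: [-3.03, 3.03], [-0.79, 2.21], [0.23, 2.52], [-1.04, 4.18], [0, 3.07], [-2.55, 2.55]. Speed limits (rad/s): [2.22, 2.22, 2.57, 3.14, 3.14, 3.14].

### API

Orientations are given as a unit quaternion [x, y, z, w].
In Python, from rig import env gives the robot as it stands. The module is installed in compiled form; this text tells all that it offers.
- The arm moves only by the tool send_rows, never from a script. Its arguments are lists of equal length, an entry for each row: "xyz": the shift along the tool's x, y, z in mm, a list of three; "angular": the turn, a rotation vector about the tool's x, y, z in degrees, a list of three; "jaw": the opening, from -1 (shut) to 1 (fully open). A call has 1 to 10 rows; each row shifts and turns the commanded pose from where the row before left it, along the tool's axes as they then stand; what a row does not reach is not made up. A row lasts 1/12 s, in which the tool goes at most 41.7 mm and 7.16 degrees, less where a joint would pass 70% of its speed; a pose out of reach is approached as far as the arm can. A call with a gripper value outside its range is refused whole. The fingers move at their own pace and stop on an object; the grip force is fixed at half the most. Time passes only in rows, so rows that do not move let the fingers close. It gives the time, the measured TCP pose, the force and the opening at its end, in the units of the state.
- env.get_state(): the state, without advancing time (a new reading comes with each control period).
- env.get_image(name): name is "scene" or "top"; returns (picture, depth): 420x560x3 uint8, blue, green, red; 420x560 float32, m along the optical axis (not along the pixel's ray), 0 where there is no reading.
- env.camera_info(name): a dict with "mtx" (3x3 intrinsics, pixels), "R" (3x3) and "t" (3): a world point X has camera coordinates R X + t. Camera axes: x right, y down, z forward; pixel columns grow to the right and rows downward; lengths in m; the calibration is good to about 2 mm. A picture is of the moment at which its call begins. camera_info takes no time and is no camera call.
- env.finish_job(): hands the job in, once; it reports no verdict.
The state is a dict: "time": time; "joint_positions": joint angles; "joint_velocities": joint speeds; "tau": joint torques, N m; "eef_pos": TCP position; "eef_rot": TCP orientation; "ft_force": force on the tool from outside, world axes, zero at the start; "moment": the same for the moment, N m; "finger_gap": finger opening in m.
Only numpy, scipy, OpenCV 4.12 (cv2) and the standard library are available. Lean on these libraries where they do the work, as an engineer would, in place of code of your own. Each camera call takes 0.05 s, during which the arm holds its last target.

## Working session

There is one attempt and no reset: what is moved stays moved. The work goes in short steps, Python scripts to look and compute and a tool call to move; the robot and the scene stay as the last step left them, time stands still between calls to the robot, and variables do not carry over. Pictures are saved under pics/ and viewed, and the job is handed in when it is done.

Besides the shell and the picture viewer there is one more tool, called after "Request:" as name(argument=value, ...), one argument or row to a line, values as JSON. send_rows: Moves the arm, as the interface text tells. Its arguments: {"type":"object","properties":{"xyz":{"type":"array","items":{"type":"array","items":{"type":"number"}}},"angular":{"type":"array","items":{"type":"array","items":{"type":"number"}}},"jaw":{"type":"array","items":{"type":"number"}}},"required":["xyz","angular","jaw"]}

```bash
mkdir -p pics
cat > h.py <<'E'
from rig import env
import numpy as np,cv2
def snap(n,tag):
    p,d=env.get_image(n); cv2.imwrite(f'pics/{tag}.png',p); np.save(f'pics/{tag}.npy',d); return p,d
def w(n,u,v,d):
    c=env.camera_info(n);K=np.array(c['mtx']);R=np.array(c['R']);t=np.array(c['t'])
    x=np.linalg.inv(K)@np.array([u,v,1.])*d
    return R.T@(x-t)
def px(n,X):
    c=env.camera_info(n);q=np.array(c['mtx'])@(np.array(c['R'])@np.array(X)+np.array(c['t']));return q[:2]/q[2]
def plane(n,u,v,z):
    a=w(n,u,v,0.);b=w(n,u,v,1.);return a+(b-a)*(z-a[2])/(b[2]-a[2])
E
python3 - <<'E'
from h import *
s=env.get_state();print(s)
for n in('scene','top'):
    snap(n,n+'0');c=env.camera_info(n);print(n,np.round(-np.array(c['R']).T@np.array(c['t']),3),c['mtx'])
E
```

```text
{'time': 0.0, 'joint_positions': array([ 1.23240500e+00,  3.00522810e-01,  1.52162249e+00,  8.72971157e-06,
        1.32069096e+00, -6.66239214e-02]), 'joint_velocities': array([ 0.00054771,  0.00040859,  0.00070607, -0.00089439,  0.00081493,
       -0.00119595]), 'tau': array([-7.31825603e-04, -5.43493223e+01, -3.61797667e+01, -1.64080707e-04,
        3.95590905e-03,  3.77274557e-05]), 'eef_pos': array([0.14764328, 0.52977973, 0.4040753 ]), 'eef_rot': array([ 0.09535952,  0.7006798 , -0.09621971,  0.70049708]), 'ft_force': array([ 0.01355656, -0.12009227, -0.52932378]), 'moment': array([ 0.00805932, -0.06458026,  0.02858968]), 'finger_gap': 0.0852862676181928}
scene [1.305 0.226 0.754] [[534.38463904   0.         284.80287537]
 [  0.         534.38463904 217.7186166 ]
 [  0.           0.           1.        ]]
top [0.378 0.023 0.89 ] [[429.9463413    0.         276.52018368]
 [  0.         429.9463413  198.48410331]
 [  0.           0.           1.        ]]
```

View pics/top0.png

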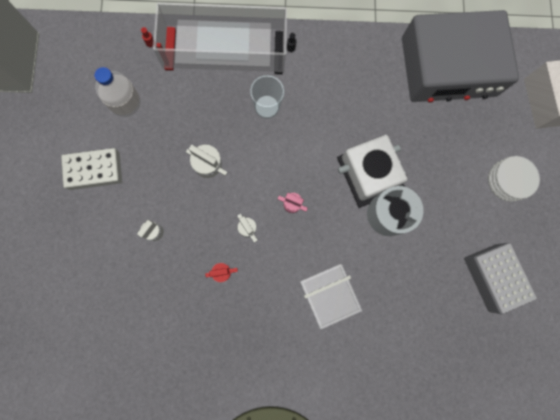

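View pics/scene0.png

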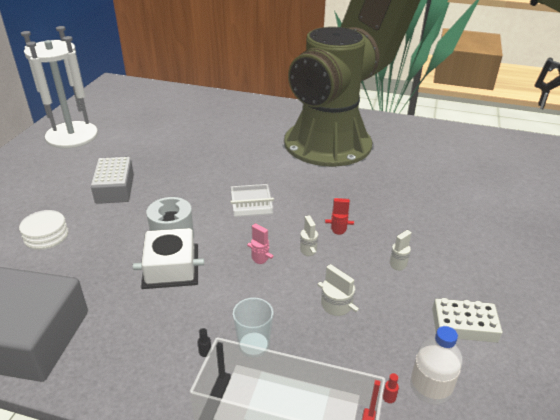

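Run:
```python
from h import *
p=cv2.imread('pics/top0.png')
a=cv2.resize(p[192:262,212:282],None,fx=8,fy=8,interpolation=cv2.INTER_CUBIC)
b=cv2.resize(p[175:245,365:435],None,fx=8,fy=8,interpolation=cv2.INTER_CUBIC)
cv2.imwrite('pics/ca.png',a);cv2.imwrite('pics/cb.png',b)
p=cv2.imread('pics/scene0.png')
a=cv2.resize(p[205:265,275:345],None,fx=8,fy=8,interpolation=cv2.INTER_CUBIC);cv2.imwrite('pics/cc.png',a)
d=np.load('pics/top0.npy')
np.set_printoptions(precision=3,suppress=True,linewidth=200)
for q in[(247,227),(250,220),(243,232),(400,210),(380,210),(419,210),(400,190),(400,229),(300,240)]:print(q,w('top',*q,d[q[1],q[0]]))
```

```text
(247, 227) [0.461 0.054 0.084]
(250, 220) [0.478 0.049 0.051]
(243, 232) [0.454 0.062 0.051]
(400, 210) [ 0.506 -0.25   0.046]
(380, 210) [ 0.501 -0.202  0.073]
(419, 210) [ 0.502 -0.278  0.075]
(400, 190) [ 0.543 -0.245  0.066]
(400, 229) [ 0.472 -0.263  0.002]
(300, 240) [ 0.445 -0.054  0.001]
```

View pics/ca.png

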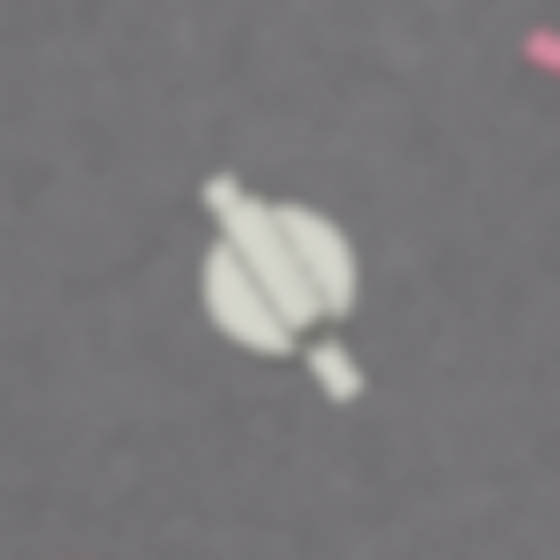

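View pics/cb.png

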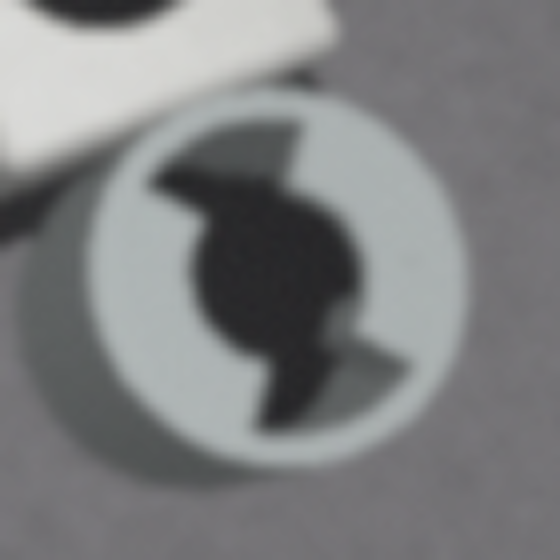

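View pics/cc.png

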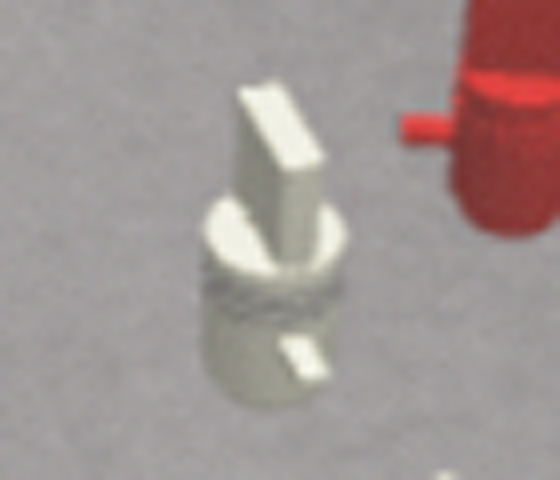

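```bash
cat > m.py <<'E'
from h import *
np.set_printoptions(precision=4,suppress=True,linewidth=200)
def cr(u,v,o,z,f=8):return plane('top',(u+.5)/f-.5+o[0],(v+.5)/f-.5+o[1],z)
o=(212,192)
L1=cr(213,178,o,.028);L2=cr(347,396,o,.028)
C=cr(281,279,o,.05)
print('lugs',L1,L2,np.linalg.norm(L1-L2),(L1+L2)/2,np.degrees(np.arctan2(*(L1-L2)[[1,0]])))
print('stem',C)
o=(365,175)
c=[cr(*q,o,.075) for q in[(150,185),(302,122),(258,430),(412,362)]]
print(np.mean(c,0),[np.linalg.norm(x-np.mean(c,0)) for x in c])
d=(c[0]+c[1]-c[2]-c[3]);print('slotdir',np.degrees(np.arctan2(d[1],d[0])))
print('outer',cr(279,277,o,.075),[cr(*q,o,.075) for q in[(90,277),(468,277),(279,90),(279,465)]])
from scipy.spatial.transform import Rotation as Ro
s=env.get_state();print(Ro.from_quat(s['eef_rot']).as_matrix())
E
python3 m.py
```

```text
lugs [0.4927 0.0742 0.028 ] [0.4386 0.0389 0.028 ] 0.06459004343913094 [0.4657 0.0566 0.028 ] 33.09468662160418
stem [0.4653 0.0554 0.05  ]
[ 0.5036 -0.2399  0.075 ] [np.float64(0.0377615163157566), np.float64(0.03817586991611906), np.float64(0.038572741372441266), np.float64(0.037642959061496964)]
slotdir 22.9696876365429
outer [ 0.5029 -0.2396  0.075 ] [array([ 0.5018, -0.1935,  0.075 ]), array([ 0.504 , -0.2859,  0.075 ]), array([ 0.5491, -0.2409,  0.075 ]), array([ 0.4573, -0.2382,  0.075 ])]
[[-0.0004  0.2685  0.9633]
 [-0.001   0.9633 -0.2685]
 [-1.     -0.0011 -0.0001]]
```

Run:
```python
from h import *
np.set_printoptions(precision=3,suppress=True)
d=np.load('pics/top0.npy')
for q in[(376,164),(376,190),(360,150),(205,160),(293,202),(267,95)]:print(q,w('top',*q,d[q[1],q[0]]))
print(env.finger_overhang)
def mv(p,yaw):
    from scipy.spatial.transform import Rotation as Ro
    s=env.get_state();M=Ro.from_quat(s['eef_rot']).as_matrix()
    print('shift tool mm',M.T@(np.array(p)-s['eef_pos'])*1000,'yaw',np.degrees(np.arctan2(M[1,1],M[0,1])))
mv([.4655,.056,.404],0)
```

```text
(376, 164) [ 0.594 -0.199  0.064]
(376, 190) [ 0.542 -0.198  0.062]
(360, 150) [ 0.623 -0.167  0.063]
(205, 160) [0.59  0.139 0.075]
(293, 202) [ 0.512 -0.033  0.075]
(267, 95) [0.758 0.022 0.006]
0.1734
shift tool mm [   0.52  -371.05   433.381] yaw 74.42621212377055
```

Request:
send_rows(
  xyz=[
    [0,-18,22],
    [0,-23,27],
    [0,-23,27],
    [0,-23,27],
    [0,-23,27],
    [0,-23,27],
    [0,-23,27],
    [0,-23,27],
    [0,-23,27],
    [0,-23,27],
  ],
  angular=[
    [0,0,0],
    [0,0,0],
    [0,0,0],
    [0,0,0],
    [0,0,0],
    [0,0,0],
    [0,0,0],
    [0,0,0],
    [0,0,0],
    [0,0,0],
  ],
  jaw=[1,1,1,1,1,1,1,1,1,1],
)

```text
time: 0.93
eef_pos: [0.343, 0.2403, 0.4046]
eef_rot: [0.096, 0.701, -0.096, 0.701]
ft_force: [0.7, 0.0, -0.2]
finger_gap: 0.0857
```

Request:
send_rows(
  xyz=[
    [0,-23,27],
    [0,-23,27],
    [0,-23,27],
    [0,-23,27],
    [0,-23,27],
    [0,-20,20],
    [0,-11,13],
    [0,0,0],
  ],
  angular=[
    [0,0,0],
    [0,0,0],
    [0,0,0],
    [0,0,0],
    [0,0,0],
    [0,0,0],
    [0,0,0],
    [0,0,0],
  ],
  jaw=[1,1,1,1,1,1,1,1],
)

```text
time: 1.6
eef_pos: [0.4663, 0.0538, 0.4042]
eef_rot: [0.097, 0.701, -0.097, 0.7]
ft_force: [-0.8, 0.7, -0.0]
finger_gap: 0.0855
```

Request:
send_rows(
  xyz=[
    [0,0,0],
    [0,0,0],
    [0,0,0],
    [0,0,0],
    [0,0,0],
    [0,0,0],
    [0,0,0],
    [0,0,0],
    [0,0,0],
  ],
  angular=[
    [-6,0,0],
    [-7,0,0],
    [-7,0,0],
    [-7,0,0],
    [-7,0,0],
    [-7,0,0],
    [-6,0,0],
    [-1.7,0,0],
    [0,0,0],
  ],
  jaw=[1,1,1,1,1,1,1,1,1],
)

```text
time: 2.35
eef_pos: [0.4648, 0.0567, 0.4045]
eef_rot: [-0.202, 0.678, 0.202, 0.677]
ft_force: [-0.7, -0.3, -0.5]
finger_gap: 0.085
```

```bash
cat >> h.py <<'E'
def mv(p,yaw):
    from scipy.spatial.transform import Rotation as Ro
    np.set_printoptions(precision=4,suppress=True)
    s=env.get_state();M=Ro.from_quat(s['eef_rot']).as_matrix()
    y=np.degrees(np.arctan2(M[1,1],M[0,1]))
    print('t',s['time'],'shift mm',M.T@(np.array(p)-s['eef_pos'])*1000,'yaw',y,'turn about x',-(yaw-y),'M',M[:,0],'q',s['joint_positions'],s['eef_pos'],s['ft_force'],s['finger_gap'])
E
python3 -c "
from h import *
mv([.4655,.056,.231],123.1)"
```

```text
t 2.35 shift mm [173.5375  -1.0122   0.2022] yaw 123.24268254691687 turn about x 0.14268254691687332 M [-0.0004  0.     -1.    ] q [ 0.0432  0.117   1.7423  0.0001  1.2826 -2.1078] [0.4648 0.0567 0.4045] [-0.7469 -0.2744 -0.4732] 0.08500348237198933
```

Request:
send_rows(
  xyz=[
    [20,-1,0],
    [25,0,0],
    [25,0,0],
    [25,0,0],
    [25,0,0],
    [20,0,0],
    [15,0,0],
    [10,0,0],
    [8.5,0,0],
    [0,0,0],
  ],
  angular=[
    [0,0,0],
    [0,0,0],
    [0,0,0],
    [0,0,0],
    [0,0,0],
    [0,0,0],
    [0,0,0],
    [0,0,0],
    [0,0,0],
    [0,0,0],
  ],
  jaw=[1,1,1,1,1,1,1,1,1,1],
)

```text
time: 3.18
eef_pos: [0.4654, 0.0555, 0.2301]
eef_rot: [-0.201, 0.678, 0.202, 0.677]
ft_force: [-0.4, -0.2, 0.6]
finger_gap: 0.0855
```

```bash
python3 -c "
from h import *
mv([.4655,.056,.231],123.1)
p,d=snap('scene','s1');cv2.imwrite('pics/s1c.png',cv2.resize(p[100:300,220:420],None,fx=3,fy=3,interpolation=cv2.INTER_CUBIC))"
```

```text
t 3.1833 shift mm [-0.9366  0.3531  0.3295] yaw 123.09864788492409 turn about x -0.0013521150759032707 M [-0.0019 -0.0001 -1.    ] q [ 0.0406  0.3586  1.904   0.      0.8809 -2.1079] [0.4654 0.0555 0.2301] [-0.4445 -0.1869  0.5939] 0.08547207536157397
```

View pics/s1c.png

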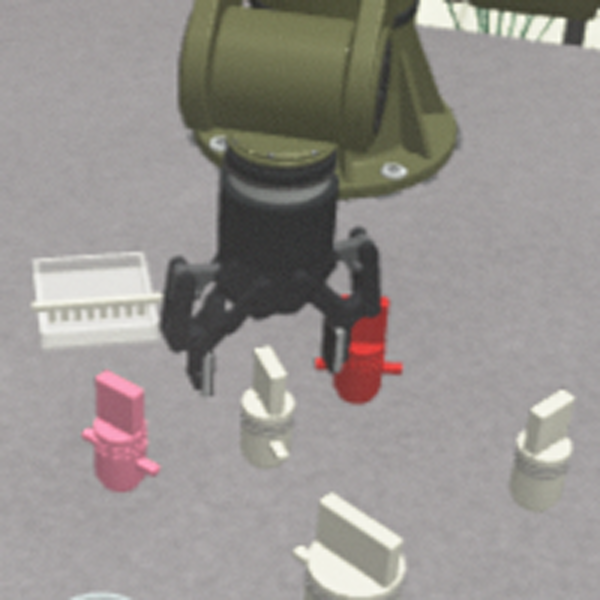

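The picture shows the fin at about (268,380) in the crop, centred between the open fingers and well aligned, with nothing else touching. Closing next.

Request:
send_rows(
  xyz=[
    [0,0,0],
    [0,0,0],
    [0,0,0],
    [0,0,0],
    [0,0,0],
    [0,0,0],
    [0,0,0],
    [0,0,0],
    [0,0,0],
    [0,0,0],
  ],
  angular=[
    [0,0,0],
    [0,0,0],
    [0,0,0],
    [0,0,0],
    [0,0,0],
    [0,0,0],
    [0,0,0],
    [0,0,0],
    [0,0,0],
    [0,0,0],
  ],
  jaw=[-1,-1,-1,-1,-1,-1,-1,-1,-1,-1],
)

```text
time: 4.07
eef_pos: [0.4658, 0.0553, 0.2314]
eef_rot: [-0.202, 0.678, 0.202, 0.678]
ft_force: [0.9, -0.4, 5.2]
finger_gap: 0.0108
```

Request:
send_rows(
  xyz=[
    [0,0,0],
    [-10,0,0],
    [-20,0,0],
    [-25,0,0],
    [-25,0,0],
    [-25,0,0],
    [-25,0,0],
    [-20,0,0],
    [-10,0,0],
    [0,0,0],
  ],
  angular=[
    [0,0,0],
    [0,0,0],
    [0,0,0],
    [0,0,0],
    [0,0,0],
    [0,0,0],
    [0,0,0],
    [0,0,0],
    [0,0,0],
    [0,0,0],
  ],
  jaw=[-1,-1,-1,-1,-1,-1,-1,-1,-1,-1],
)

```text
time: 4.9
eef_pos: [0.4657, 0.0554, 0.3932]
eef_rot: [-0.202, 0.677, 0.201, 0.679]
ft_force: [0.1, 0.7, -1.2]
finger_gap: 0.0108
```

```bash
python3 -c "
from h import *
mv([.5033,-.2398,.39],110)
p,d=snap('scene','s2');cv2.imwrite('pics/s2c.png',cv2.resize(p[50:250,200:400],None,fx=3,fy=3,interpolation=cv2.INTER_CUBIC))"
```

```text
t 4.9 shift mm [   3.2622 -267.7566 -129.7996] yaw 123.12822179923404 turn about x 13.12822179923404 M [ 0.0033  0.0002 -1.    ] q [ 0.0402  0.1285  1.7567  0.0001  1.2531 -2.1088] [0.4657 0.0554 0.3932] [ 0.0502  0.6759 -1.1652] 0.010837518178293237
```

View pics/s2c.png

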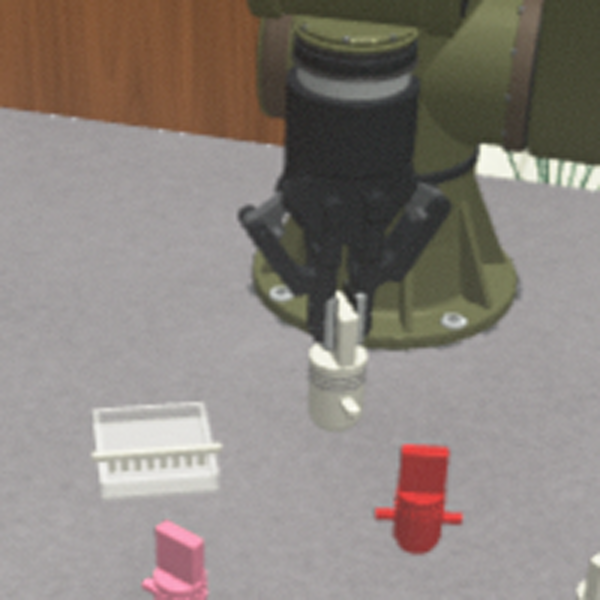

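The cartridge is held upright (crop 340,370) and clear of the bench. Moving over the port.

Request:
send_rows(
  xyz=[
    [0,-18,-9],
    [0,-30,-15],
    [0,-32,-15],
    [0,-32,-15],
    [0,-32,-16],
    [0,-32,-16],
    [0,-32,-15],
    [0,-30,-15],
    [0,-20,-10],
    [0,-10,-4],
  ],
  angular=[
    [0,0,0],
    [0,0,0],
    [0,0,0],
    [0,0,0],
    [0,0,0],
    [0,0,0],
    [0,0,0],
    [0,0,0],
    [0,0,0],
    [0,0,0],
  ],
  jaw=[-1,-1,-1,-1,-1,-1,-1,-1,-1,-1],
)

```text
time: 5.78
eef_pos: [0.5155, -0.214, 0.3888]
eef_rot: [-0.194, 0.689, 0.18, 0.674]
ft_force: [-0.2, -0.1, -1.3]
finger_gap: 0.0108
```

Request:
send_rows(
  xyz=[
    [0,0,0],
    [0,0,0],
    [0,0,0],
    [0,0,0],
  ],
  angular=[
    [5,0,0],
    [5,0,0],
    [3,0,0],
    [0,0,0],
  ],
  jaw=[-1,-1,-1,-1],
)

```text
time: 6.12
eef_pos: [0.5152, -0.2118, 0.3897]
eef_rot: [-0.117, 0.705, 0.101, 0.693]
ft_force: [0.1, -0.5, -1.8]
finger_gap: 0.0109
```

```bash
python3 -c "
from h import *
mv([.5033,-.2398,.31],110)
p,d=snap('scene','s3');cv2.imwrite('pics/s3c.png',cv2.resize(p[80:280,80:280],None,fx=3,fy=3,interpolation=cv2.INTER_CUBIC))
p,d=snap('top','t3')"
```

```text
t 6.1167 shift mm [ 80.5041 -21.5323 -18.2724] yaw 107.74659635418853 turn about x -2.253403645811474 M [-0.0134 -0.0245 -0.9996] q [-0.4521  0.3283  1.5194 -0.029   1.2954 -2.3245] [ 0.5152 -0.2118  0.3897] [ 0.1196 -0.4944 -1.7755] 0.010855529936998336
```

View pics/s3c.png

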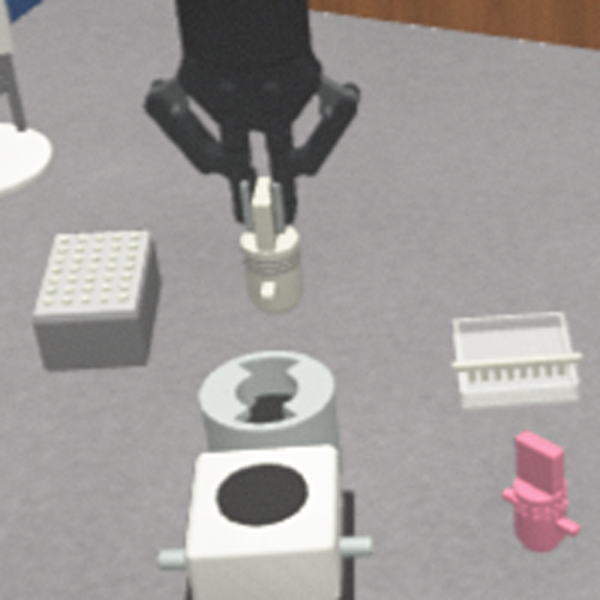

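```bash
cat >> h.py <<'E'
def corr(p,yaw):
    from scipy.spatial.transform import Rotation as Ro
    np.set_printoptions(precision=3,suppress=True)
    s=env.get_state();R0=Ro.from_quat(s['eef_rot']);y=np.radians(yaw)
    X=np.array([0,0,-1.]);Y=np.array([np.cos(y),np.sin(y),0]);T=Ro.from_matrix(np.c_[X,Y,np.cross(X,Y)])
    print('t',s['time'],'shift',R0.inv().apply(np.array(p)-s['eef_pos'])*1000,'shift in target axes',T.inv().apply(np.array(p)-s['eef_pos'])*1000,'rot',np.degrees((R0.inv()*T).as_rotvec()),'pos',s['eef_pos'],'F',s['ft_force'],'M',s['moment'],'gap',s['finger_gap'],'q',s['joint_positions'])
E
python3 -c "
from h import *
corr([.5033,-.2398,.3897],109)"
```

```text
t 6.2167 shift [  1.322 -22.901 -19.988] shift in target axes [  0.471 -22.564 -20.405] rot [-1.006 -1.148  1.124] pos [ 0.515 -0.212  0.39 ] F [-0.507 -0.207 -0.958] M [-0.004 -0.031  0.01 ] gap 0.011324056190039955 q [-0.452  0.328  1.519 -0.029  1.296 -2.329]
```

Request:
send_rows(
  xyz=[
    [0,0,0],
    [0,-5,-5],
    [0,-9,-8],
    [0,-6,-5],
    [0,-2.6,-2.4],
    [0,0,0],
  ],
  angular=[
    [-1.0,-1.15,1.12],
    [0,0,0],
    [0,0,0],
    [0,0,0],
    [0,0,0],
    [0,0,0],
  ],
  jaw=[-1,-1,-1,-1,-1,-1],
)

```text
time: 6.72
eef_pos: [0.5028, -0.2413, 0.3909]
eef_rot: [-0.116, 0.697, 0.115, 0.698]
ft_force: [0.5, -0.2, -1.4]
finger_gap: 0.0112
```

```bash
python3 -c "
from h import *
corr([.5033,-.2398,.3897],109)"
```

```text
t 6.7167 shift [1.235 1.268 1.007] shift in target axes [1.236 1.262 1.013] rot [-0.24   0.035  0.082] pos [ 0.503 -0.241  0.391] F [ 0.533 -0.23  -1.394] M [-0.016 -0.014 -0.022] gap 0.01116030642718551 q [-0.513  0.328  1.517 -0.001  1.295 -2.411]
```

Request:
send_rows(
  xyz=[
    [10,1,1],
    [15,0,0],
    [15,0,0],
    [15,0,0],
    [10,0,0],
    [8,0,0],
    [4,0,0],
    [0,0,0],
  ],
  angular=[
    [0,0,0],
    [0,0,0],
    [0,0,0],
    [0,0,0],
    [0,0,0],
    [0,0,0],
    [0,0,0],
    [0,0,0],
  ],
  jaw=[-1,-1,-1,-1,-1,-1,-1,-1],
)

```text
time: 7.38
eef_pos: [0.504, -0.2389, 0.3133]
eef_rot: [-0.116, 0.697, 0.116, 0.698]
ft_force: [-0.1, 0.7, -0.8]
finger_gap: 0.011
```

```bash
python3 -c "
from h import *
corr([.5033,-.2398,.29],109)
p,d=snap('scene','s4');cv2.imwrite('pics/s4c.png',cv2.resize(p[140:260,110:230],None,fx=5,fy=5,interpolation=cv2.INTER_CUBIC))
"
```

```text
t 7.3833 shift [23.26  -0.605 -0.927] shift in target axes [23.259 -0.613 -0.923] rot [-0.156  0.014  0.025] pos [ 0.504 -0.239  0.313] F [-0.142  0.714 -0.769] M [-0.011  0.026  0.017] gap 0.010974878115332537 q [-0.508  0.407  1.599 -0.     1.134 -2.408]
```

View pics/s4c.png

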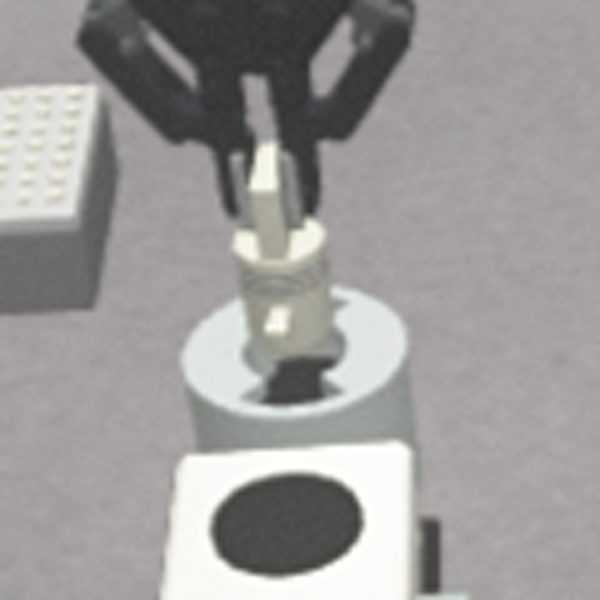

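The foot sits over the hole (crop 290,350), with the front lug (277,320) lined up over its slot. Lowering.

Request:
send_rows(
  xyz=[
    [4,-0.3,-0.4],
    [5,0,0],
    [5,0,0],
    [5,0,0],
    [5,0,0],
    [4,0,0],
    [0,0,0],
  ],
  angular=[
    [0,0,0],
    [0,0,0],
    [0,0,0],
    [0,0,0],
    [0,0,0],
    [0,0,0],
    [0,0,0],
  ],
  jaw=[-1,-1,-1,-1,-1,-1,-1],
)

```text
time: 8.02
eef_pos: [0.5036, -0.2394, 0.2849]
eef_rot: [-0.116, 0.698, 0.116, 0.698]
ft_force: [0.2, 0.0, -0.7]
finger_gap: 0.011
```

```bash
python3 -c "
from h import *
corr([.5033,-.2398,.265],109)
"
```

```text
t 8.0167 shift [19.936 -0.275 -0.408] shift in target axes [19.936 -0.276 -0.409] rot [-0.165 -0.001  0.008] pos [ 0.504 -0.239  0.285] F [ 0.206  0.023 -0.698] M [-0.028 -0.027  0.028] gap 0.011007734844274177 q [-0.509  0.443  1.622 -0.     1.077 -2.409]
```

Request:
send_rows(
  xyz=[
    [3,0,0],
    [4,0,0],
    [4,0,0],
    [4,0,0],
    [3,0,0],
    [3,0,0],
    [0,0,0],
    [0,0,0],
  ],
  angular=[
    [0,0,0],
    [0,0,0],
    [0,0,0],
    [0,0,0],
    [0,0,0],
    [0,0,0],
    [0,0,0],
    [0,0,0],
  ],
  jaw=[-1,-1,-1,-1,-1,-1,-1,-1],
)

```text
time: 8.68
eef_pos: [0.5039, -0.2395, 0.2655]
eef_rot: [-0.116, 0.697, 0.115, 0.698]
ft_force: [-1.9, 1.3, 8.1]
finger_gap: 0.0111
```

```bash
python3 -c "
from h import *
corr([.5033,-.2398,.265],109)
p,d=snap('scene','s5');cv2.imwrite('pics/s5c.png',cv2.resize(p[140:260,110:230],None,fx=5,fy=5,interpolation=cv2.INTER_CUBIC))
"
```

```text
t 8.6833 shift [ 0.484 -0.052 -0.669] shift in target axes [ 0.485 -0.051 -0.669] rot [-0.161  0.1    0.114] pos [ 0.504 -0.24   0.265] F [-1.921  1.323  8.103] M [ 0.248  0.417 -0.008] gap 0.011140556961382206 q [-0.509  0.469  1.634 -0.     1.035 -2.409]
```

View pics/s5c.png

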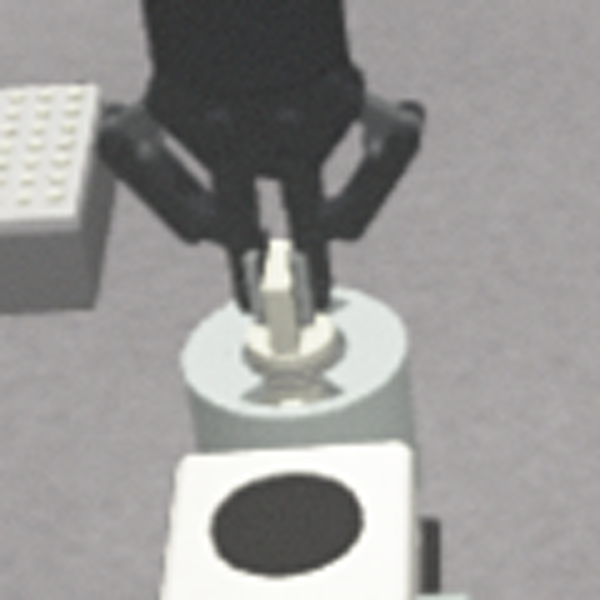

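The stem is down in the collar (stem top at crop 290,345) with the lug in the slot, and the 8 N force fits about 13–14 mm of spring travel. Pushing slightly more, then twisting.

Request:
send_rows(
  xyz=[
    [1.5,0,0],
    [0,0,0],
    [0,0,0],
    [0,0,0],
    [0,0,0],
    [0,0,0],
    [0,0,0],
    [0,0,0],
  ],
  angular=[
    [0,0,0],
    [3,0,0],
    [6,0,0],
    [6,0,0],
    [6,0,0],
    [6,0,0],
    [6,0,0],
    [0,0,0],
  ],
  jaw=[-1,-1,-1,-1,-1,-1,-1,-1],
)

```text
time: 9.4
eef_pos: [0.5041, -0.2397, 0.2644]
eef_rot: [0.089, 0.7, -0.09, 0.703]
ft_force: [0.2, -0.3, 9.2]
finger_gap: 0.0113
```

```bash
python3 -c "
from h import *
corr([.5033,-.2398,.264],23)
p,d=snap('scene','s6');cv2.imwrite('pics/s6c.png',cv2.resize(p[140:260,110:230],None,fx=5,fy=5,interpolation=cv2.INTER_CUBIC))
"
```

```text
t 9.4 shift [ 0.439 -0.285 -0.719] shift in target axes [ 0.442 -0.743 -0.211] rot [52.445  0.242 -0.038] pos [ 0.504 -0.24   0.264] F [ 0.184 -0.306  9.228] M [-0.002  0.087  0.001] gap 0.011329350400945166 q [-0.509  0.471  1.635 -0.     1.032 -1.826]
```

View pics/s6c.png

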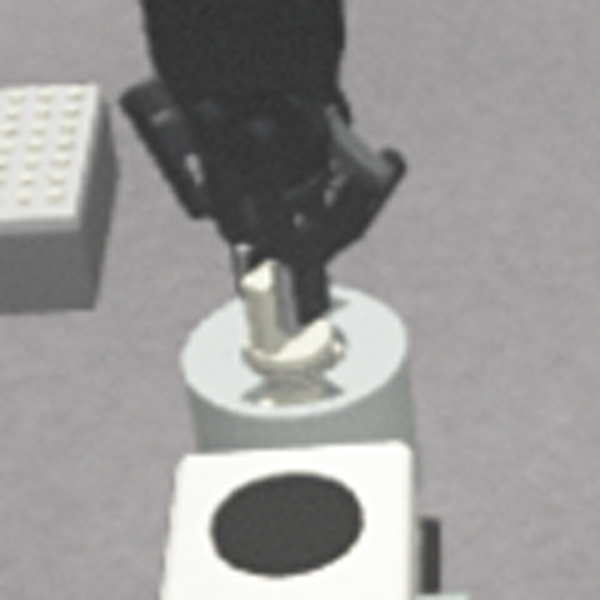

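The fin (crop 270,300) has turned with the gripper, and the moment is almost zero, so the lugs have cleared the rims. Finishing the twist.

Request:
send_rows(
  xyz=[
    [0,0,0],
    [0,0,0],
    [0,0,0],
    [0,0,0],
    [0,0,0],
    [0,0,0],
    [0,0,0],
    [0,0,0],
    [0,0,0],
    [0,0,0],
  ],
  angular=[
    [6,0,0],
    [6,0,0],
    [6,0,0],
    [6,0,0],
    [6,0,0],
    [6,0,0],
    [6,0,0],
    [6,0,0],
    [4.4,0,0],
    [0,0,0],
  ],
  jaw=[-1,-1,-1,-1,-1,-1,-1,-1,-1,-1],
)

```text
time: 10.28
eef_pos: [0.504, -0.2397, 0.2644]
eef_rot: [0.39, 0.589, -0.39, 0.592]
ft_force: [-0.0, -0.2, 8.9]
finger_gap: 0.0111
```

```bash
python3 -c "
from h import *
corr([.5033,-.2398,.264],23)
p,d=snap('scene','s7');cv2.imwrite('pics/s7c.png',cv2.resize(p[140:260,110:230],None,fx=5,fy=5,interpolation=cv2.INTER_CUBIC))
"
```

```text
t 10.2833 shift [ 0.44  -0.708 -0.245] shift in target axes [ 0.442 -0.708 -0.242] rot [ 0.136  0.195 -0.133] pos [ 0.504 -0.24   0.264] F [-0.039 -0.243  8.884] M [-0.082  0.054 -0.031] gap 0.01111198283555224 q [-0.51   0.471  1.635 -0.     1.032 -0.913]
```

View pics/s7c.png

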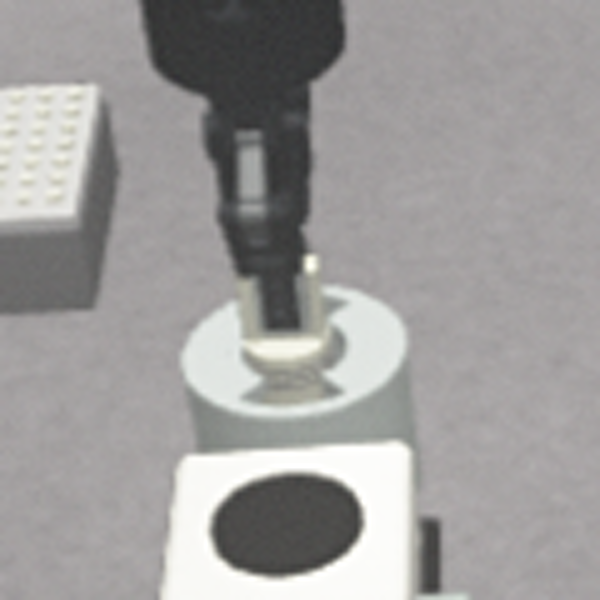

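The fin now lies across the view, along the port's y (crop 245–320, 300). Easing up so the lugs seat in the notches, then checking the force.

Request:
send_rows(
  xyz=[
    [-2,0,0],
    [-2,0,0],
    [-2,0,0],
    [-1.5,0,0],
    [0,0,0],
    [0,0,0],
  ],
  angular=[
    [0,0,0],
    [0,0,0],
    [0,0,0],
    [0,0,0],
    [0,0,0],
    [0,0,0],
  ],
  jaw=[-1,-1,-1,-1,-1,-1],
)

```text
time: 10.83
eef_pos: [0.504, -0.2397, 0.2717]
eef_rot: [0.388, 0.59, -0.388, 0.593]
ft_force: [0.9, -0.6, 5.0]
finger_gap: 0.011
```

Request:
send_rows(
  xyz=[
    [-1,0,0],
    [-1,0,0],
    [0,0,0],
    [0,0,0],
  ],
  angular=[
    [0,0,0],
    [0,0,0],
    [0,0,0],
    [0,0,0],
  ],
  jaw=[-1,-1,-1,-1],
)

```text
time: 11.17
eef_pos: [0.5039, -0.2398, 0.2724]
eef_rot: [0.388, 0.59, -0.388, 0.592]
ft_force: [5.6, -4.5, -6.7]
finger_gap: 0.0109
```

The force reversed (+5 to −7 N) and the tool rose only 0.7 mm for a 2 mm command, so the lugs are caught under the rims. Releasing in small opening steps, then retreating.

Request:
send_rows(
  xyz=[
    [0.8,0,0],
    [0,0,0],
    [0,0,0],
    [0,0,0],
    [0,0,0],
    [0,0,0],
    [0,0,0],
    [0,0,0],
    [0,0,0],
  ],
  angular=[
    [0,0,0],
    [0,0,0],
    [0,0,0],
    [0,0,0],
    [0,0,0],
    [0,0,0],
    [0,0,0],
    [0,0,0],
    [0,0,0],
  ],
  jaw=[-1,-0.7,-0.5,-0.3,-0.2,-0.1,-0.1,-0.1,-0.1],
)

```text
time: 11.92
eef_pos: [0.5037, -0.2395, 0.2722]
eef_rot: [0.388, 0.591, -0.388, 0.592]
ft_force: [0.3, -0.0, 0.1]
finger_gap: 0.0382
```

Request:
send_rows(
  xyz=[
    [-5,0,0],
    [-15,0,0],
    [-25,0,0],
    [-25,0,0],
    [-25,0,0],
    [-25,0,0],
    [-20,0,0],
    [-10,0,0],
    [0,0,0],
  ],
  angular=[
    [0,0,0],
    [0,0,0],
    [0,0,0],
    [0,0,0],
    [0,0,0],
    [0,0,0],
    [0,0,0],
    [0,0,0],
    [0,0,0],
  ],
  jaw=[-0.1,-0.1,-0.1,-0.1,-0.1,-0.1,-0.1,-0.1,-0.1],
)

```text
time: 12.67
eef_pos: [0.5035, -0.2393, 0.4245]
eef_rot: [0.388, 0.589, -0.388, 0.593]
ft_force: [1.2, -0.2, 0.2]
finger_gap: 0.0384
```

```bash
python3 -c "
from h import *
corr([.5033,-.2398,.264],23)
p,d=snap('scene','s8');cv2.imwrite('pics/s8c.png',cv2.resize(p[140:260,110:230],None,fx=5,fy=5,interpolation=cv2.INTER_CUBIC))
p,d=snap('top','t8');cv2.imwrite('pics/t8c.png',cv2.resize(p[150:270,340:460],None,fx=5,fy=5,interpolation=cv2.INTER_CUBIC))
"
```

```text
t 12.6667 shift [160.529  -0.872  -0.321] shift in target axes [160.531  -0.361   0.374] rot [ 0.438  0.246 -0.182] pos [ 0.503 -0.239  0.425] F [ 1.222 -0.179  0.246] M [-0.006  0.039 -0.017] gap 0.03837242301092069 q [-0.509  0.301  1.473 -0.     1.362 -0.918]
```

View pics/s8c.png

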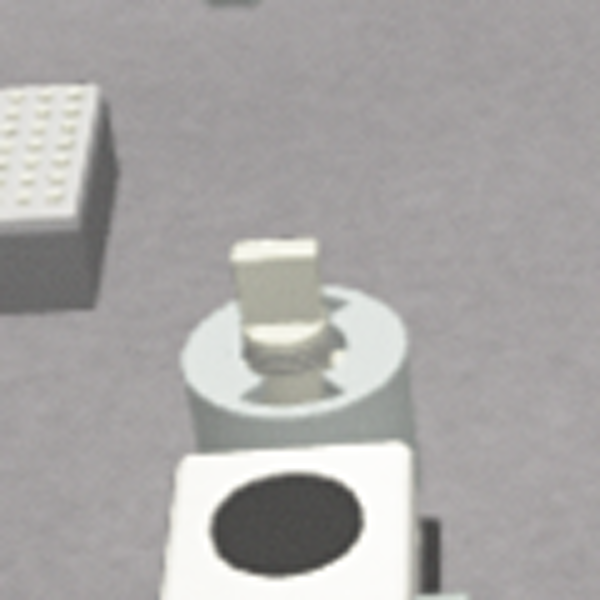

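View pics/t8.png

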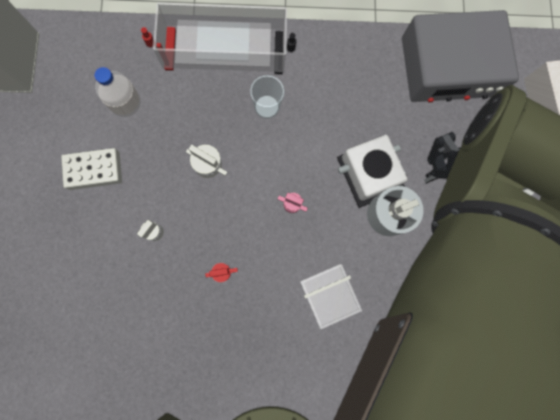

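Run:
```python
from h import *
np.set_printoptions(precision=4,suppress=True)
d=np.load('pics/top0.npy')
d=np.load('pics/t8.npy');P=[]
for v in range(180,240):
  for u in range(370,430):
    X=w('top',u,v,d[v,u]) 
    if X[2]>.115 and X[2]<.2 and np.hypot(X[0]-.5035,X[1]+.24)<.06:P.append(X)
P=np.array(P);print(len(P),P.mean(0),np.median(P[:,2]),P.max(0),P.min(0))
u,s,vt=np.linalg.svd((P-P.mean(0))[:,:2]);print(np.degrees(np.arctan2(vt[0,1],vt[0,0])))
p=px('top',[.5035,-.24,.127]);print(p)
im=cv2.imread('pics/t8.png');cv2.imwrite('pics/t8c.png',cv2.resize(im[175:245,365:435],None,fx=8,fy=8,interpolation=cv2.INTER_CUBIC))
```

```text
Traceback (most recent call last):
  File "h.py", line 6, in w
    c=env.camera_info(n);K=np.array(c['mtx']);R=np.array(c['R']);t=np.array(c['t'])
ValueError: time passes only in moves, steps and waits
```

View pics/t8c.png

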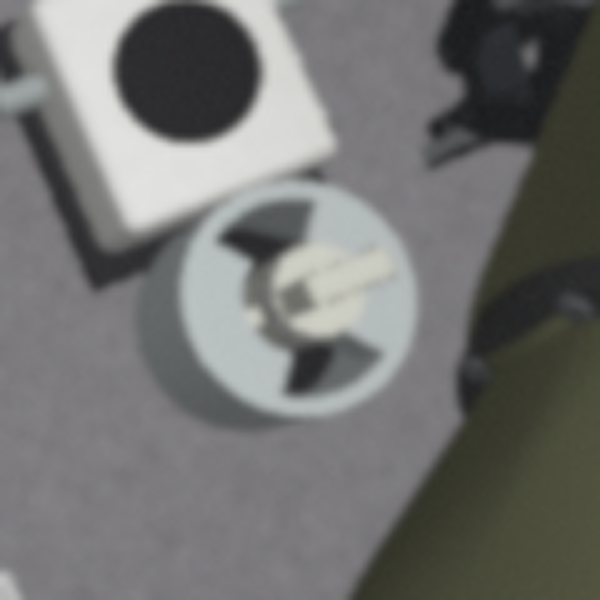

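Run:
```python
from h import *
np.set_printoptions(precision=4,suppress=True)
c=env.camera_info('top');K=np.array(c['mtx']);R=np.array(c['R']);t=np.array(c['t'])
d=np.load('pics/t8.npy');v,u=np.mgrid[180:240,370:430]
dd=d[180:240,370:430].ravel()
X=(np.linalg.inv(K)@np.c_[u.ravel(),v.ravel(),np.ones(u.size)].T*dd).T
X=(X-t)@R
r=np.hypot(X[:,0]-.5035,X[:,1]+.24)
for lo,hi in((.11,.2),(.083,.1)):
  P=X[(X[:,2]>lo)&(X[:,2]<hi)&(r<.05)]
  _,s,vt=np.linalg.svd((P-P.mean(0))[:,:2]);print(len(P),P.mean(0),np.median(P[:,2]),P.min(0),P.max(0),np.degrees(np.arctan2(vt[0,1],vt[0,0])))
print(env.get_state()['time'])
```

```text
137 [ 0.5029 -0.2399  0.125 ] 0.12589576570508548 [ 0.4925 -0.2582  0.1103] [ 0.5148 -0.2247  0.1291] -66.09290605972846
199 [ 0.5022 -0.2392  0.0898] 0.0900522092139825 [ 0.4863 -0.2598  0.083 ] [ 0.521  -0.2241  0.0997] -154.58558954606843
12.7667
```

```bash
python3 -c "
from h import *
print(env.finish_job())"
```

```text
the job is handed in; nothing more can be done
None
```

I fitted the white cartridge with lugs into the buffer pump's port, locked it with a quarter turn clockwise, and let go. The job was handed in at about 12.8 s of the 50 s allowed; no verdict comes back.

**Lock:** with the fin turned, an upward pull reversed the force from +5 to −7 N. The tool rose only 0.7 mm for a 2 mm command, so the lugs are caught under the rims.

**Pose after release, from the top camera's depth:**

| Check | Measured | Needed |
|---|---|---|
| Axis offset from port | about 1 mm | under 10 mm |
| Half-way point above collar top | about 8 mm | under 13 mm |
| Fin against port's y axis | about 1° off | within 25° |
| Upright | looks upright; tilt not measured | within 10° |

- **Surroundings:** the gripper stood about 150 mm above its release height, touching nothing. The plain plug was still at its starting pixel (150, 231) in the last top picture.
- **Problems:** the carry to the port stopped about 30 mm short and 1.6° tilted, which I corrected before lowering. One check script was refused partway for too many camera-info calls, and I reran it in a shorter form. No final check disagreed.

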